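# Measure the dark strip with the sprung height gauge

## Robot

A 6-joint arm with a two-finger parallel gripper is mounted at the origin on the work surface. World frame = base frame: x ahead of the robot, y to its left, z up, the work surface at z = 0. Lengths are in m, angles in degrees, forces in N, time in s.
With the tool pointing down it reaches from about 0.4 to 0.825 m from the base axis. Payload 7 kg.
Tool frame: the origin (TCP) lies between the finger pads; the fingertips stand 14 mm ahead of it and the grasp point (between the pads) lies 5 mm behind it (r.tips_ahead is the distance from the TCP to the fingertips, in m); z points along the fingers, y is the direction in which the jaws open and shut (so a half turn about z gives the same grasp; the last joint's range is limited). The gripper opens to 88 mm and grips with 3 to 60 N. Pads are 19 mm wide; open, the fingers measure 130 mm over their backs; the gripper's body (78 mm by 193 mm) begins 47 mm behind the grasp point.
Start: joints at [-49.441, 20.546, 0.682, 0, -70.136, -16.507], TCP at [0.275, -0.616, 0.204] pointing down, gripper open.
Joint ranges: [-176.03, 176.03], [-82.01, 121.73], [-58.28, 71.71], [-173.87, 95.51], [-174.79, -0.11], [-173.66, 173.66]. Speed limits (degrees/s): [136.94, 136.94, 172.46, 180, 180, 180].

## Interface

Orientations are given as [roll, pitch, yaw] about the fixed x, y, z axes, in that order (R = Rz(yaw) Ry(pitch) Rx(roll)).
In Python, from plant import r gives the robot as it stands.
- The arm moves only by the tool apply_moves, never from a script. Its arguments are lists of equal length, an entry for each row: "slide": the shift along the tool's x, y, z as a fraction of full scale, a list of three; "turn": the turn, a rotation vector about the tool's x, y, z as a fraction of full scale, a list of three; "jaw": the closure, from 0 (fully open) to 1 (shut). In form: {"slide": [[dx, dy, dz], ...], "turn": [[wx, wy, wz], ...], "jaw": [jaw, ...]}. A call has 1 to 8 rows; each row shifts and turns the commanded pose from where the row before left it, along the tool's axes as they then stand; what a row does not reach is not made up. Full scale, the value 1, is 0.1 m for a shift and 1.5 rad for a turn. A row lasts 1/10 s, in which the tool goes at most 50 mm and 8.59 degrees, less where a joint would pass 70% of its speed; a pose out of reach is approached as far as the arm can. A call with a number of a shift or a turn outside -1 to 1 is refused whole. A call with a gripper value outside its range is refused whole. The fingers move at their own pace and stop on an object; "newtons" is the grip in N (left out, the last holds). Time passes only in rows, so rows that do not move let the fingers close. It gives the time, the measured TCP pose, the force and the opening at its end, in the units of the state.
- r.get_state(): the state, without advancing time (a new reading comes with each control period).
- r.capture(name): name is "scene" or "top" or "wrist"; returns a dict with "pixels" (384x512x3 uint8, blue, green, red), "depth" (384x512 float32, m along the optical axis (not along the pixel's ray), 0 where there is no reading), "fx", "fy", "cx", "cy" (pixels), "rvec" (rotation vector, rad) and "tvec" (3), from world to camera coordinates, as OpenCV has them. Camera axes: x right, y down, z forward; pixel columns grow to the right and rows downward; lengths in m; the calibration is good to about 2 mm. A picture is of the moment at which its call begins.
- r.close_job(): hands the job in, once; it reports no verdict.
The state is a dict: "time_s": time; "joints": joint angles; "qd": joint speeds; "joint_torque": joint torques, N m; "tcp_pos": TCP position; "eef_rot": TCP orientation; "contact_force": force on the tool from outside, world axes, zero at the start; "moment": the same for the moment, N m; "gripper_width": finger opening in m.
Only numpy, scipy, OpenCV 4.12 (cv2) and the standard library are available. Lean on these libraries where they do the work, as an engineer would, in place of code of your own. Each camera call takes 0.05 s, during which the arm holds its last target.

## Task

Pick up the yellow-headed height gauge and lower it gently, in the hand, over the dark wood strip, so that it bridges the strip crosswise with its legs standing flat on the bench either side and its sprung foot resting on the blue tape at the strip's middle; then let go and leave it standing there showing the strip's height. Keep the strip about where it lies and leave the pale batten alone.

Things in the scene. Friction and masses are not known exactly. Their poses are not given: they have to be found in the camera images.
- gauge: Aluminium arch gauge, loose, 0.48 kg. Origin: centre of underside, on the foot's axis, at bench level when standing; z up. Arch spans its y: 14 mm legs centred at y +-55 mm (96 mm free between, 124 outside), soles 52 mm long in x; cross bar z 60 to 76 mm. On it a yellow head to grip, 26 mm (x, grip across this) by 44 mm (y), z 76 to 126 mm (top). Red pointers on the head's y faces.
- gauge_foot (a joint): Height reading, m: how far the brass foot (20 mm disc on the gauge's z axis) is pushed up, at most 46 mm. At 0 its underside is 8 mm above the soles. Light spring pushes it down (0.6 N at 0, +0.03 N per mm, +0.3 N own weight). Over a part of height h it reads h - 8 mm: 0.014 over the dark strip, 0.028 over the pale batten.
- strip: The part to measure: dark brown wood strip lying on the bench, loose, 0.09 kg, 180 mm long (its x), 32 mm wide (its y), 22 mm high, a band of blue tape 50 mm long round its middle. Origin: centre of its underside; z up.
- batten: Bystander: pale square wood batten lying on the bench, loose, 0.12 kg, 180 mm long (its x), 36 by 36 mm, no tape. Origin: centre of its underside; z up. Farther from the robot lie other bystanders: a dowel in a rest (36 mm high), a white glue bottle 150 mm high, a hammer.

How it is judged (in metres and radians):
On the way:
1. with the gauge still held in the fingers, its foot is set on the dark strip and pushed up by it (value of joint gauge_foot above 0.005 m and contact force between gauge and strip above 0.3 N and contact force between the fingers and gauge above 1 N), for 0.1 s.
At the end, for the whole second after the job is handed in: Gauge at rest, upright on the bench (4 mm, 4 deg), across the dark strip (x axes within 17 deg, either way round), within 30 mm of the strip's middle lengthwise and 16 mm crosswise, foot pressing on the strip and reading 11 to 17 mm; strip flat and still on the bench (value of joint gauge_foot between 0.011 and 0.017 m and contact force between gauge and strip above 0.3 N and height (world z) of each of gauge, strip below 0.004 m and angle between each of gauge, strip's own z axis and vertical below 0.07 rad and x of gauge in the frame of strip between -0.03 and 0.03 m and y of gauge in the frame of strip between -0.016 and 0.016 m and angle between the x axis of gauge and the x axis of strip, either way round below 0.3 rad and linear speed of each of gauge, strip below 0.02 m/s); the robot touches nothing.
It fails at once if the dark strip is moved by more than 40 mm (distance of strip from where it was at the start of the episode above 0.04 m).
It fails at once if the gauge presses on the dark strip with more than 20 N (contact force between gauge and strip above 20 N).
It fails at once if the pale batten is moved by more than 20 mm (distance of batten from where it was at the start of the episode above 0.02 m).
It also fails if it takes over 40 s, if anything falls off the work surface, if the arm or the gripper's body presses on something with over 40 N, if the wrist force passes 120 N, or if a joint passes its speed limit or range.

## Working session

There is one attempt and no reset: what is moved stays moved. The work goes in short steps, Python scripts to look and compute and a tool call to move; the robot and the scene stay as the last step left them, time stands still between calls to the robot, and variables do not carry over. Pictures are saved under pics/ and viewed, and the job is handed in when it is done.

Besides the shell and the picture viewer there is one more tool, called after ">>>" as name(argument=value, ...) on one line, values as JSON. apply_moves: Moves the arm, as the interface text tells. Shift numbers are shares of 0.1 m and turn numbers shares of 1.5 rad, none past 1 either way. Its arguments: {"type":"object","properties":{"slide":{"type":"array"},"turn":{"type":"array"},"jaw":{"type":"array"},"newtons":{"type":"number"}},"required":["slide","turn","jaw"]}

```bash
ls; mkdir -p pics
cat > h.py <<'E'
import numpy as np, cv2
from plant import r
def cap(n,f):
    c=r.capture(n); cv2.imwrite('pics/'+f,c['pixels']); np.savez('pics/'+f[:-4]+'.npz',**c); return c
def w(c,u,v,d=None,z=None):
    R=cv2.Rodrigues(np.array(c['rvec'],float))[0]; t=np.array(c['tvec'],float).ravel()
    u=np.asarray(u,float);v=np.asarray(v,float)
    ray=np.stack([(u-c['cx'])/c['fx'],(v-c['cy'])/c['fy'],np.ones_like(u)],-1)
    o=-R.T@t; dr=ray@R
    if d is not None: return o+dr*np.asarray(d)[...,None]
    return o+dr*((z-o[2])/dr[...,2])[...,None]
E
python3 - <<'E'
from h import *
print(r.get_state())
cap('top','top1.png');cap('scene','scene1.png')
E
```

```text
pics
{'time_s': 0.0, 'joints': array([-4.94411772e+01,  2.05924729e+01,  6.32242680e-01, -2.06213884e-02,
       -7.01360539e+01, -1.65078207e+01]), 'qd': array([ 0.01992246, -0.01136851,  0.06490556,  0.09456089, -0.01754564,
        0.0681803 ]), 'joint_torque': array([ 3.24252669e-04, -5.82723498e+01,  2.93041545e+01,  6.99675098e+00,
        6.74502837e-03, -2.27330665e-04]), 'tcp_pos': array([ 0.27485415, -0.61590919,  0.20269781]), 'eef_rot': array([ 1.79902176e+02, -8.77538006e-03, -1.55956014e+02]), 'contact_force': array([-0.07409024, -0.70791431, -0.3863922 ]), 'moment': array([-0.0074152 ,  0.02568976, -0.05704454]), 'gripper_width': 0.0874900663893287}
```

View pics/top1.png

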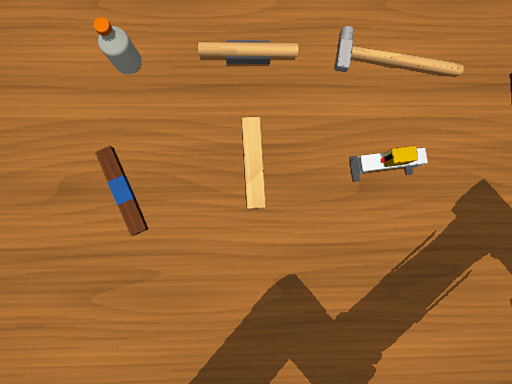

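View pics/scene1.png

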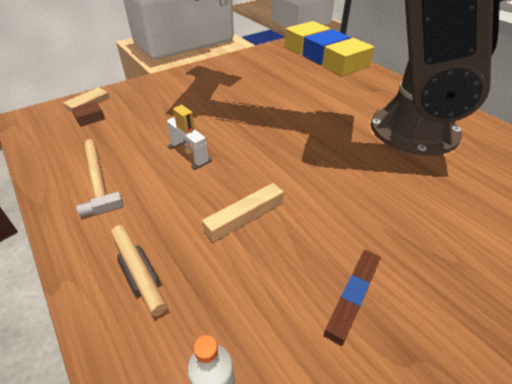

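Top view: the strip is at about (121,190) with blue tape, the batten at (254,163), and the gauge at (390,160) with its yellow head at (403,156). The batten lies between the gauge and the strip.

Run:
```python
from h import *
c=dict(np.load('pics/top1.npz')); im=c['pixels']; D=c['depth']
hsv=cv2.cvtColor(im,cv2.COLOR_BGR2HSV)
vv,uu=np.mgrid[0:384,0:512]
P=w(c,uu,vv,d=D)
print('cam',w(c,256,192,d=np.array(0.)), 'tbl z',np.median(P[240:260,60:200,2]))
def rect(m,z,name):
    m=m.astype(np.uint8); n,l,s,ce=cv2.connectedComponentsWithStats(m); k=1+np.argmax(s[1:,4]); vs,us=np.where(l==k)
    q=w(c,us,vs,z=z)[:,:2]; rr=cv2.minAreaRect((q*1000).astype(np.float32)); print(name,len(us),s[k],rr,'dz',np.median(P[l==k][:,2])); return l==k
def reg(u0,u1,v0,v1): return (uu>=u0)&(uu<=u1)&(vv>=v0)&(vv<=v1)
rect(reg(90,155,140,240)&(hsv[...,0]>100)&(hsv[...,0]<130)&(hsv[...,1]>120),.022,'tape')
h=P[...,2]
rect(reg(85,160,135,245)&(h>.012),.022,'strip')
rect(reg(235,275,105,220)&(h>.02),.036,'batten')
yel=reg(340,440,130,190)&(hsv[...,0]>18)&(hsv[...,0]<32)&(hsv[...,1]>200)&(hsv[...,2]>140)
G=reg(340,440,130,190)
rect(G&(h>.115),.126,'headtop')
b=rect(G&(h>.066)&(h<.085),.076,'bar')
rect(G&(h>.055),.076,'all')
for f in [2,3,4]: print(w(c,[256,356],[192,192],z=0.)) if f==2 else 0
cv2.imwrite('pics/g.png',cv2.resize(im[120:200,335:440],None,fx=7,fy=7,interpolation=cv2.INTER_NEAREST))
s=dict(np.load('pics/scene1.npz'));cv2.imwrite('pics/g2.png',cv2.resize(s['pixels'][90:180,150:230],None,fx=6,fy=6,interpolation=cv2.INTER_NEAREST))
```

```text
cam [0.44062767 0.01880431 0.78180283] tbl z -8.586333815568947e-05
tape 484 [108 175  28  30 484] ((515.0206298828125, 263.79705810546875), (52.18905258178711, 36.58333206176758), 23.912670135498047) dz 0.02202641211854922
strip 1654 [  95  145   52   91 1654] ((515.1610107421875, 265.8480529785156), (180.55035400390625, 36.65705108642578), 23.2457218170166) dz 0.021902351208542448
batten 1694 [ 241  116   25   93 1694] ((565.1487426757812, 6.865152359008789), (179.9583282470703, 35.85887908935547), 2.792874574661255) dz 0.035740731990950125
headtop 412 [389 146  29  18 412] ((560.7821044921875, -251.797119140625), (26.626605987548828, 48.392311096191406), 6.608248710632324) dz 0.12547000919417628
bar 622 [359 147  68  25 622] ((560.983154296875, -252.14414978027344), (30.596040725708008, 126.37992858886719), 6.589200496673584) dz 0.07556177271405679
all 1221 [ 357  146   70   27 1221] ((563.0856323242188, -250.26548767089844), (37.11932373046875, 129.650390625), 6.707326889038086) dz 0.07766975155294753
[[ 0.50928762  0.00088013  0.        ]
 [ 0.50675827 -0.2027991   0.        ]]
```

View pics/g.png

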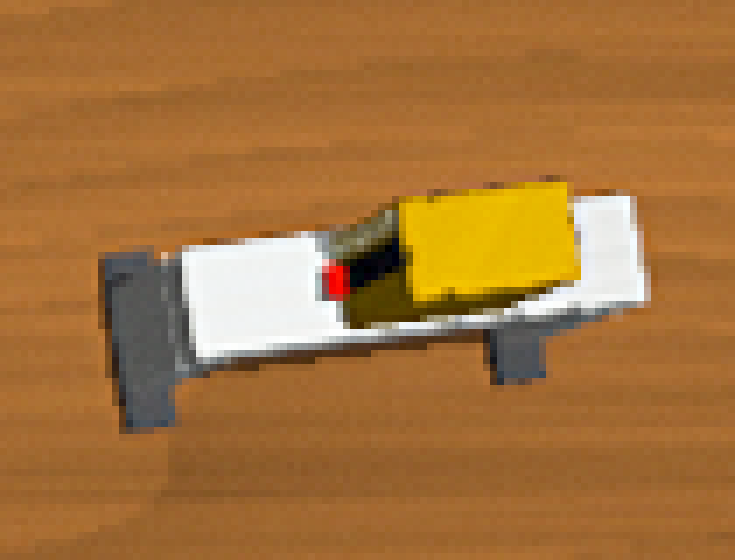

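View pics/g2.png

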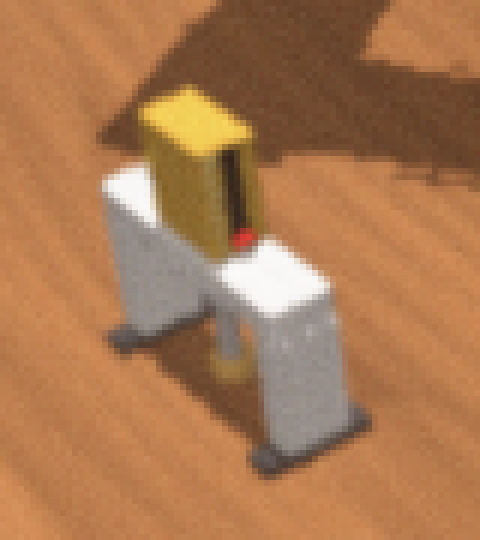

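>>> apply_moves(slide=[[0, 0, 0], [0, 0, 0], [0, 0, 0], [0, 0, 0], [0, 0, 0], [0, 0, 0], [0, 0, 0], [0, 0, 0]], turn=[[0, 0, -0.09], [0, 0, -0.09], [0, 0, -0.09], [0, 0, -0.09], [0, 0, -0.09], [0, 0, -0.09], [0, 0, -0.09], [0, 0, -0.09]], jaw=[0, 0, 0, 0, 0, 0, 0, 0])

```text
time_s: 0.9
tcp_pos: [0.275, -0.6161, 0.2031]
eef_rot: [180.0, 0.0, -93.8]
contact_force: [0.3, -0.3, 0.5]
gripper_width: 0.0878
```

```bash
cat >> h.py <<'E'
def goal(x,y,z,yaw):
    # total slide/turn (full-scale units) from measured pose, turn done LAST
    s=r.get_state(); from scipy.spatial.transform import Rotation as Ro
    R=Ro.from_euler('xyz',s['eef_rot'],degrees=True); G=Ro.from_euler('xyz',[180,0,yaw],degrees=True)
    d=np.array([x,y,z])-s['tcp_pos']
    print('t',round(s['time_s'],2),'tcp',s['tcp_pos'].round(4),'rot',s['eef_rot'].round(2),'F',s['contact_force'].round(2),'w',round(s['gripper_width'],4))
    print('slide before turn',(R.inv().apply(d)/.1).round(3),'after turn',(G.inv().apply(d)/.1).round(3),'turn',((R.inv()*G).as_rotvec()/1.5).round(4))
E
python3 -c "
from h import *
goal(.561,-.252,.2,-83.4)
c=dict(np.load('pics/top1.npz'));vv,uu=np.mgrid[0:384,0:512];P=w(c,uu,vv,d=c['depth'])
m=(uu>85)&(uu<160)&(vv>135)&(vv<245)&(P[...,2]>.0195)
print(cv2.minAreaRect((P[m][:,:2]*1000).astype(np.float32)),P[m].mean(0))
"
```

```text
t 0.9 tcp [ 0.275  -0.6161  0.2031] rot [ 1.7997e+02  5.0000e-02 -9.3750e+01] F [ 0.29 -0.34  0.51] w 0.0878
slide before turn [-3.82  -2.616  0.033] after turn [-3.288 -3.26   0.031] turn [ 0.0003  0.0006 -0.1205]
((472.2129821777344, 193.74037170410156), (332.1471252441406, 126.8042221069336), 58.86988830566406) [0.51334581 0.26085027 0.03780036]
```

>>> apply_moves(slide=[[0, 0, 0], [0, 0, 0], [-0.28, -0.28, 0], [-0.28, -0.28, 0], [-0.28, -0.28, 0], [-0.28, -0.28, 0], [-0.28, -0.28, 0], [-0.28, -0.28, 0]], turn=[[0, 0, -0.06], [0, 0, -0.06], [0, 0, 0], [0, 0, 0], [0, 0, 0], [0, 0, 0], [0, 0, 0], [0, 0, 0]], jaw=[0, 0, 0, 0, 0, 0, 0, 0])

```text
time_s: 1.7
tcp_pos: [0.4244, -0.4296, 0.2034]
eef_rot: [180.0, 0.0, -83.8]
contact_force: [0.5, 0.5, 0.8]
gripper_width: 0.0876
```

>>> apply_moves(slide=[[-0.28, -0.28, 0], [-0.28, -0.28, 0], [-0.28, -0.28, 0], [-0.28, -0.28, 0], [-0.28, -0.28, 0], [-0.2, -0.18, 0], [0, 0, 0], [0, 0, 0]], turn=[[0, 0, 0], [0, 0, 0], [0, 0, 0], [0, 0, 0], [0, 0, 0], [0, 0, 0], [0, 0, 0], [0, 0, 0]], jaw=[0, 0, 0, 0, 0, 0, 0, 0])

```text
time_s: 2.5
tcp_pos: [0.5635, -0.2542, 0.2031]
eef_rot: [179.9, 0.0, -83.7]
contact_force: [-1.2, 0.3, -0.4]
gripper_width: 0.0875
```

```bash
python3 -c "
from h import *
cap('wrist','w1.png')
goal(.561,-.252,.097,-83.4)
c=dict(np.load('pics/w1.npz'));vv,uu=np.mgrid[0:384,0:512];P=w(c,uu,vv,d=c['depth'])
m=(c['depth']>0)&(P[...,2]>.118)&(P[...,2]<.132)&(abs(P[...,0]-.561)<.05)&(abs(P[...,1]+.252)<.06)
if m.any(): print(m.sum(),cv2.minAreaRect((P[m][:,:2]*1000).astype(np.float32)))
"
```

```text
t 2.55 tcp [ 0.5631 -0.2548  0.2033] rot [ 1.7995e+02  1.0000e-02 -8.3730e+01] F [ 0.15 -0.84  0.46] w 0.0877
slide before turn [-0.03   0.017  1.063] after turn [-0.03   0.018  1.063] turn [ 0.0006  0.0002 -0.0039]
1245 ((562.1853637695312, -253.5810546875), (25.804729461669922, 46.04207229614258), 7.394638538360596)
```

View pics/w1.png

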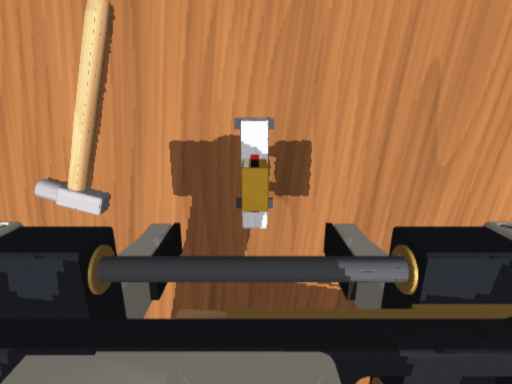

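The wrist view shows the head top at about (256,188), midway between the fingers at columns 150 and 355, and it confirms the top-camera position to within 2 mm. Next I descend and grip.

>>> apply_moves(slide=[[-0.02, 0.01, 0.2], [0, 0, 0.2], [0, 0, 0.2], [0, 0, 0.2], [0, 0, 0.15], [0, 0, 0.1], [0, 0, 0], [0, 0, 0]], turn=[[0, 0, -0.006], [0, 0, 0], [0, 0, 0], [0, 0, 0], [0, 0, 0], [0, 0, 0], [0, 0, 0], [0, 0, 0]], jaw=[0, 0, 0, 0, 0, 0, 0, 0], newtons=20)

```text
time_s: 3.35
tcp_pos: [0.5623, -0.2536, 0.0992]
eef_rot: [-180.0, -0.0, -83.3]
contact_force: [-0.3, 0.5, 0.4]
gripper_width: 0.0875
```

>>> apply_moves(slide=[[0, 0, 0], [0, 0, 0], [0, 0, 0], [0, 0, 0], [0, 0, 0], [0, 0, 0], [0, 0, 0], [0, 0, 0]], turn=[[0, 0, 0], [0, 0, 0], [0, 0, 0], [0, 0, 0], [0, 0, 0], [0, 0, 0], [0, 0, 0], [0, 0, 0]], jaw=[1, 1, 1, 1, 1, 1, 1, 1], newtons=20)

```text
time_s: 4.15
tcp_pos: [0.5622, -0.253, 0.0986]
eef_rot: [180.0, 0.0, -83.2]
contact_force: [-0.1, -0.2, -0.4]
gripper_width: 0.0292
```

>>> apply_moves(slide=[[0, 0, 0], [0, 0, 0], [0, 0, 0], [0, 0, 0]], turn=[[0, 0, 0], [0, 0, 0], [0, 0, 0], [0, 0, 0]], jaw=[1, 1, 1, 1])

```text
time_s: 4.55
tcp_pos: [0.5621, -0.253, 0.0986]
eef_rot: [180.0, 0.0, -83.2]
contact_force: [-0.4, -0.2, -0.7]
gripper_width: 0.0258
```

>>> apply_moves(slide=[[0, 0, -0.1], [0, 0, -0.15], [0, 0, -0.2], [0, 0, -0.2], [0, 0, -0.2], [0, 0, -0.15], [0, 0, 0], [0, 0, 0]], turn=[[0, 0, 0], [0, 0, 0], [0, 0, 0], [0, 0, 0], [0, 0, 0], [0, 0, 0], [0, 0, 0], [0, 0, 0]], jaw=[1, 1, 1, 1, 1, 1, 1, 1])

```text
time_s: 5.35
tcp_pos: [0.562, -0.2526, 0.1982]
eef_rot: [180.0, 0.0, -83.3]
contact_force: [0.1, 0.1, -5.0]
gripper_width: 0.0261
```

```bash
python3 -c "
from h import *
cap('wrist','w2.png');cap('scene','s2.png')
goal(.515,.267,.2,-66.7)
"
```

```text
t 5.45 tcp [ 0.5615 -0.2526  0.1973] rot [ 1.7989e+02  6.0000e-02 -8.3250e+01] F [ 0.41 -0.15 -5.02] w 0.0253
slide before turn [-5.215 -0.149 -0.022] after turn [-4.956 -1.629 -0.027] turn [ 0.0012  0.0009 -0.1926]
```

View pics/s2.png

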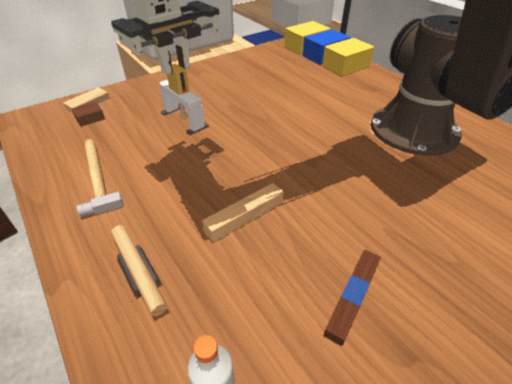

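>>> apply_moves(slide=[[-0.1, 0, 0], [-0.2, -0.01, 0], [-0.25, -0.01, 0], [-0.25, -0.01, 0], [-0.25, -0.01, 0], [-0.25, -0.01, 0], [-0.25, -0.01, 0], [-0.25, -0.01, 0]], turn=[[0, 0, 0], [0, 0, 0], [0, 0, 0], [0, 0, 0], [0, 0, 0], [0, 0, 0], [0, 0, 0], [0, 0, 0]], jaw=[1, 1, 1, 1, 1, 1, 1, 1])

```text
time_s: 6.25
tcp_pos: [0.5472, -0.072, 0.1979]
eef_rot: [179.9, 0.0, -83.2]
contact_force: [0.3, 0.2, -4.1]
gripper_width: 0.0255
```

>>> apply_moves(slide=[[-0.25, 0, 0], [-0.25, -0.01, 0], [-0.25, -0.01, 0], [-0.25, -0.01, 0], [-0.25, -0.01, 0], [-0.25, -0.01, 0], [-0.25, -0.01, 0], [-0.25, -0.01, 0]], turn=[[0, 0, 0], [0, 0, 0], [0, 0, 0], [0, 0, 0], [0, 0, 0], [0, 0, 0], [0, 0, 0], [0, 0, 0]], jaw=[1, 1, 1, 1, 1, 1, 1, 1])

```text
time_s: 7.05
tcp_pos: [0.5305, 0.1272, 0.198]
eef_rot: [179.9, -0.0, -83.2]
contact_force: [0.6, -0.2, -4.8]
gripper_width: 0.0254
```

>>> apply_moves(slide=[[-0.25, 0, 0], [-0.25, 0, 0], [-0.25, 0, 0], [-0.25, 0, 0], [-0.2, 0, 0], [-0.15, 0, 0], [-0.06, 0, 0], [0, 0, 0]], turn=[[0, 0, 0], [0, 0, 0], [0, 0, 0], [0, 0, 0], [0, 0, 0], [0, 0, 0], [0, 0, 0], [0, 0, 0]], jaw=[1, 1, 1, 1, 1, 1, 1, 1])

```text
time_s: 7.85
tcp_pos: [0.5146, 0.2665, 0.1983]
eef_rot: [180.0, -0.0, -83.2]
contact_force: [0.1, -0.7, -4.2]
gripper_width: 0.0253
```

>>> apply_moves(slide=[[0, 0, 0], [0, 0, 0], [0, 0, 0], [0, 0, 0], [0, 0, 0], [0, 0, 0]], turn=[[0, 0, -0.05], [0, 0, -0.05], [0, 0, -0.05], [0, 0, -0.042], [0, 0, 0], [0, 0, 0]], jaw=[1, 1, 1, 1, 1, 1])

```text
time_s: 8.45
tcp_pos: [0.5149, 0.2653, 0.1987]
eef_rot: [180.0, -0.0, -66.9]
contact_force: [0.7, 0.2, -4.5]
gripper_width: 0.0256
```

```bash
python3 -c "
from h import *
cap('wrist','w3.png');cap('scene','s3.png');cap('top','t3.png')
goal(.5145,.267,.14,-66.7)
"
```

```text
t 8.6 tcp [0.5149 0.2657 0.1987] rot [180.     0.   -66.83] F [-0.2   0.08 -4.56] w 0.0256
slide before turn [-0.013 -0.002  0.587] after turn [-0.013 -0.002  0.587] turn [ 0.      0.     -0.0015]
```

View pics/s3.png

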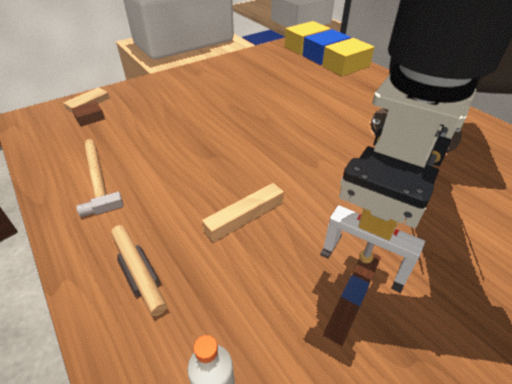

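View pics/w3.png

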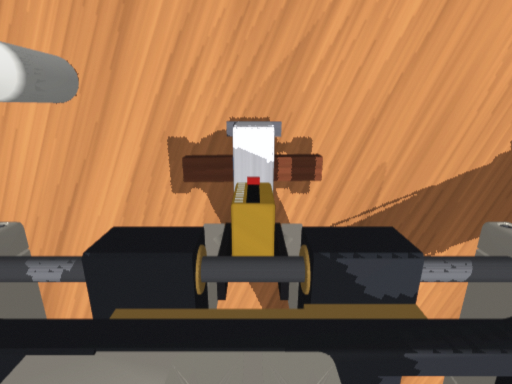

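The gauge hangs level over the strip. In the wrist view the strip spans columns 183 to 322 (middle about 252), the bar is centred at about 254, and the two are square to each other. I'll check crosswise with a ray measurement.

```bash
python3 -c "
from h import *
c=dict(np.load('pics/w3.npz'));vv,uu=np.mgrid[0:384,0:512];P=w(c,uu,vv,d=c['depth']); im=c['pixels'].astype(int)
m=(c['depth']>0)&(P[...,2]>.017)&(P[...,2]<.027)&(abs(P[...,0]-.515)<.12)&(abs(P[...,1]-.266)<.08)
print(m.sum(),cv2.minAreaRect((P[m][:,:2]*1000).astype(np.float32)),P[m][:,2].mean())
b=(c['depth']>0)&(uu>235)&(uu<272)&(vv>128)&(vv<180)
print('bar z',P[130,254],P[175,254],P[150,236],P[150,270])
hd=(c['depth']>0)&(uu>234)&(uu<273)&(vv>202)&(vv<250);print('head',P[hd].mean(0), P[225,236],P[225,270])
"
```

```text
2428 ((516.0952758789062, 267.27679443359375), (180.12582397460938, 32.35670471191406), 23.667062759399414) 0.02244987970529458
bar z [0.53841469 0.20985486 0.17655019] [0.52555791 0.23985016 0.17659998] [0.54477247 0.22776464 0.17767751] [0.52223567 0.21833664 0.17646831]
head [0.51856359 0.25734635 0.22665352] [0.52826886 0.26085869 0.22626206] [0.50978971 0.25307419 0.22600846]
```

>>> apply_moves(slide=[[-0.01, 0.01, 0.15], [0, 0, 0.2], [0, 0, 0.15], [0, 0, 0.1], [0, 0, 0.1], [0, 0, 0.05], [0, 0, 0], [0, 0, 0]], turn=[[0, 0, -0.004], [0, 0, 0], [0, 0, 0], [0, 0, 0], [0, 0, 0], [0, 0, 0], [0, 0, 0], [0, 0, 0]], jaw=[1, 1, 1, 1, 1, 1, 1, 1])

```text
time_s: 9.4
tcp_pos: [0.5139, 0.2668, 0.1242]
eef_rot: [-180.0, 0.0, -66.4]
contact_force: [-0.0, -0.3, -4.1]
gripper_width: 0.0256
```

>>> apply_moves(slide=[[0, 0, 0.03], [0, 0, 0.03], [0, 0, 0.03], [0, 0, 0.03], [0, 0, 0.02], [0, 0, 0.02], [0, 0, 0], [0, 0, 0]], turn=[[0, 0, 0], [0, 0, 0], [0, 0, 0], [0, 0, 0], [0, 0, 0], [0, 0, 0], [0, 0, 0], [0, 0, 0]], jaw=[1, 1, 1, 1, 1, 1, 1, 1])

```text
time_s: 10.2
tcp_pos: [0.5136, 0.2666, 0.1077]
eef_rot: [-180.0, -0.0, -66.4]
contact_force: [-0.8, 0.7, -3.4]
gripper_width: 0.0249
```

```bash
python3 -c "
from h import *
cap('scene','s4.png');goal(.5155,.267,.0985,-66.5)
c=dict(np.load('pics/s4.npz'));cv2.imwrite('pics/s4c.png',cv2.resize(c['pixels'][190:370,280:470],None,fx=3,fy=3))
"
```

```text
t 10.25 tcp [0.5136 0.2666 0.1078] rot [-179.99    0.    -66.39] F [ 0.86 -0.75 -2.79] w 0.0254
slide before turn [ 0.004 -0.019  0.093] after turn [ 0.004 -0.019  0.093] turn [-0.0001  0.      0.0012]
```

View pics/s4c.png

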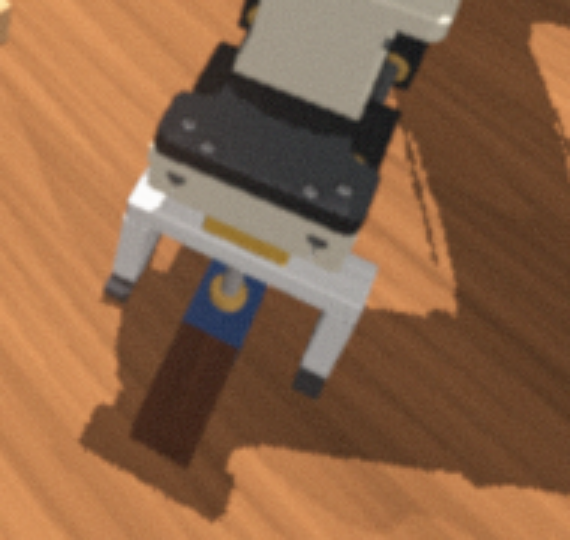

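The foot sits on the tape at about (230,290) in the crop, and the legs straddle the strip just above the bench. I'll keep lowering slowly.

>>> apply_moves(slide=[[0, 0, 0.02], [0, 0, 0.02], [0, 0, 0.015], [0, 0, 0.01], [0, 0, 0], [0, 0, 0], [0, 0, 0]], turn=[[0, 0, 0], [0, 0, 0], [0, 0, 0], [0, 0, 0], [0, 0, 0], [0, 0, 0], [0, 0, 0]], jaw=[1, 1, 1, 1, 1, 1, 1])

```text
time_s: 10.95
tcp_pos: [0.5135, 0.2666, 0.1012]
eef_rot: [-180.0, -0.0, -66.4]
contact_force: [-1.0, -1.0, -3.6]
gripper_width: 0.0253
```

>>> apply_moves(slide=[[0, 0, 0.01], [0, 0, 0.01], [0, 0, 0.005], [0, 0, 0], [0, 0, 0]], turn=[[0, 0, 0], [0, 0, 0], [0, 0, 0], [0, 0, 0], [0, 0, 0]], jaw=[1, 1, 1, 1, 1])

```text
time_s: 11.45
tcp_pos: [0.5135, 0.2666, 0.0987]
eef_rot: [-180.0, 0.0, -66.4]
contact_force: [-0.3, -0.5, -2.9]
gripper_width: 0.0256
```

Force is still −2.9 N, so the soles have not quite landed. I'll creep down in 0.5 mm steps.

>>> apply_moves(slide=[[0, 0, 0.005], [0, 0, 0], [0, 0, 0]], turn=[[0, 0, 0], [0, 0, 0], [0, 0, 0]], jaw=[1, 1, 1])

```text
time_s: 11.75
tcp_pos: [0.5137, 0.2667, 0.0986]
eef_rot: [-180.0, 0.0, -66.4]
contact_force: [-2.7, 0.4, 3.3]
gripper_width: 0.0255
```

>>> apply_moves(slide=[[0, 0, 0.005], [0, 0, 0], [0, 0, 0]], turn=[[0, 0, 0], [0, 0, 0], [0, 0, 0]], jaw=[1, 1, 1])

```text
time_s: 12.05
tcp_pos: [0.5139, 0.2668, 0.0986]
eef_rot: [-179.9, 0.0, -66.4]
contact_force: [-2.4, -0.4, 6.2]
gripper_width: 0.0255
```

The soles have landed (+6 N). I'll ease off slightly and release.

>>> apply_moves(slide=[[0, 0, -0.005], [0, 0, 0], [0, 0, 0], [0, 0, 0], [0, 0, 0], [0, 0, 0], [0, 0, 0], [0, 0, 0]], turn=[[0, 0, 0], [0, 0, 0], [0, 0, 0], [0, 0, 0], [0, 0, 0], [0, 0, 0], [0, 0, 0], [0, 0, 0]], jaw=[1, 1, 0.6, 0.5, 0.4, 0.2, 0, 0])

```text
time_s: 12.85
tcp_pos: [0.5136, 0.2666, 0.0981]
eef_rot: [180.0, -0.0, -66.4]
contact_force: [-0.3, 0.3, 0.1]
gripper_width: 0.0681
```

>>> apply_moves(slide=[[0, 0, 0], [0, 0, 0], [0, 0, 0], [0, 0, 0]], turn=[[0, 0, 0], [0, 0, 0], [0, 0, 0], [0, 0, 0]], jaw=[0, 0, 0, 0])

```text
time_s: 13.25
tcp_pos: [0.5135, 0.2666, 0.0982]
eef_rot: [-180.0, 0.0, -66.4]
contact_force: [0.2, -0.6, -0.3]
gripper_width: 0.0875
```

>>> apply_moves(slide=[[0, 0, -0.1], [0, 0, -0.2], [0, 0, -0.2], [0, 0, -0.2], [0, 0, -0.2], [0, 0, -0.2], [0, 0, -0.1], [0, 0, 0]], turn=[[0, 0, 0], [0, 0, 0], [0, 0, 0], [0, 0, 0], [0, 0, 0], [0, 0, 0], [0, 0, 0], [0, 0, 0]], jaw=[0, 0, 0, 0, 0, 0, 0, 0])

```text
time_s: 14.05
tcp_pos: [0.5142, 0.2671, 0.2201]
eef_rot: [-179.8, 0.1, -66.4]
contact_force: [0.1, -0.5, 0.6]
gripper_width: 0.0875
```

```bash
python3 -c "
from h import *
cap('scene','s5.png');c=cap('wrist','w5.png');goal(.5155,.267,.0985,-66.5)
vv,uu=np.mgrid[0:384,0:512];P=w(c,uu,vv,d=c['depth'])
ok=(c['depth']>0)&(abs(P[...,0]-.515)<.12)&(abs(P[...,1]-.266)<.09)
for a,b,n in [(.018,.026,'strip'),(.07,.082,'bar'),(.12,.132,'head')]:
    m=ok&(P[...,2]>a)&(P[...,2]<b)
    if m.any(): print(n,m.sum(),cv2.minAreaRect((P[m][:,:2]*1000).astype(np.float32)),np.median(P[m][:,2]))
s=dict(np.load('pics/s5.npz'));cv2.imwrite('pics/s5c.png',cv2.resize(s['pixels'][190:370,280:470],None,fx=3,fy=3))
"
```

```text
t 14.15 tcp [0.5131 0.2664 0.2176] rot [ 1.7997e+02  1.0000e-02 -6.6400e+01] F [-0.07 -0.42 -0.22] w 0.0877
slide before turn [ 0.005 -0.025  1.191] after turn [ 0.004 -0.024  1.191] turn [0.0004 0.0002 0.0011]
strip 2525 ((516.177978515625, 266.84405517578125), (179.898681640625, 32.05131530761719), 23.601892471313477) 0.02244169497935039
bar 1367 ((514.2109375, 265.53472900390625), (29.229005813598633, 123.76329803466797), 23.26626205444336) 0.07638890510423574
head 1123 ((514.32177734375, 265.20123291015625), (25.671524047851562, 44.48788833618164), 23.494140625) 0.12640575185989122
```

View pics/s5c.png

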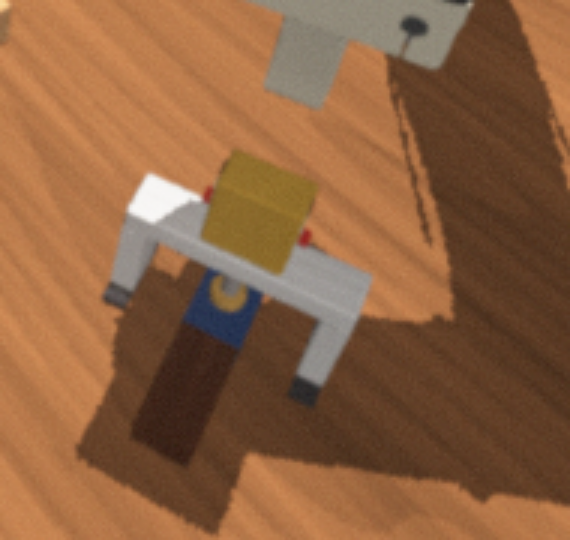

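View pics/w5.png

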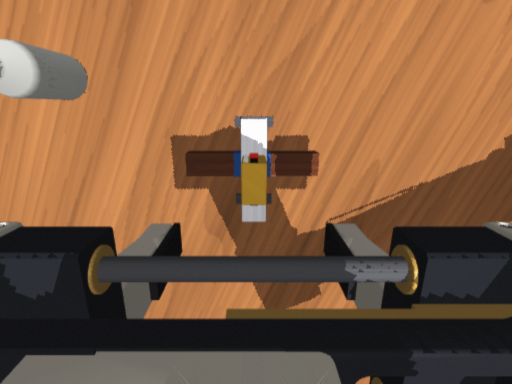

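The gauge stands upright across the strip, with the head at (254,183) and the tape visible either side of the bar. The foot is on the tape and the fingers are clear, so I'm handing in.

```bash
python3 -c "
from plant import r
print(r.close_job())"
```

```text
the job is handed in; nothing more can be done
None
```

The yellow-headed gauge is standing across the dark strip with its foot on the blue tape, and I have handed the job in. No verdict is reported.

**What I did:** I gripped the gauge by its head at 20 N and carried it over the batten about 60 mm clear. I turned it square to the strip and lowered it slowly in the hand until the soles landed, at about 6 N. Then I eased off, opened the fingers and raised the hand about 120 mm. The clock read about 14 s of the 40 s allowed.

**Last checks (wrist camera):**
- **Position:** the gauge is about 2 mm from the strip's middle lengthwise and about 1 mm crosswise, and their axes agree within 0.5°.
- **Height and level:** the bar top is at 76.4 mm and the head top at 126.4 mm, so the soles are on the bench and the gauge is upright.
- **Strip:** it moved less than 1 mm from the wrist-camera reading taken before lowering.
- **Batten:** nothing came near it while carrying, but I did not measure its position again afterwards.
- **Foot reading:** I inferred it from the geometry (22 − 8 = 14 mm) and the picture of the foot on the tape. I did not read it directly.

No check failed. The top camera and wrist camera differed by up to about 2 mm on positions, which is within the calibration.

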